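Turn over the leaf of the key-blank sample stand

TASK

Two key-blank sample stands lie on the counter, each with one stiff hinged leaf standing half raised on the side nearer you. Turn the leaf of the wider stand over its spine until it lies fully flat on the other side of its stand, so the customer sees its other face. Push it over gently with the fingers, without pinching or flinging it; leave the narrower stand's leaf and the things lying about as they are.

Things in the scene. Friction and masses are not known exactly. Their poses are not given: they have to be found in the camera images.
- stand_wide: The wider grey sample stand, fixed: base plate 168 x 106 x 12 mm; rest pads on both sides of the spine (18 to 74 mm from it, 80 mm wide, tops 30 mm above the counter). Origin at the centre of its underside, z up; the spine runs along y; x points across the spine, roughly away from the robot (up to 70 degrees off), from the side where the leaf starts to the side where it must end.
- wide_hinge (a point): Middle of the wide stand's hinge axis (spine), 36 mm above the counter; axes as the stand's. Dark steel hinge cheeks stand at both ends of the spine, up to 46 mm high.
- leaf_wide (a joint): Hinge angle (rad) of the wide stand's leaf: 0 = flat on the near pad (stand's -x), 1.57 = upright, 3.14 = flat on the far pad (its stop). Starts 0.85 to 1.3. Stiff hinge (0.10 N m friction): the leaf stays where it is left and never falls by itself; 1 to 3.5 N on its free half turns it.
- wide_edge (a point): Middle of the free edge of the wide stand's leaf, 80 mm from the hinge axis; moves with it. The leaf is a rigid grey panel with an aluminium rim and three brass blanks on each face, 86 mm along the spine, 9 mm thick (rim 3 mm), 0.07 to 0.13 kg; open space lies beneath its raised edge.
- stand_narrow: The narrower sample stand, fixed, of the same design but base plate 168 x 64 mm; to the right of the wide one. Not to be used. Origin at the centre of its underside, x away from the robot, spine along y.
- leaf_narrow (a joint): Hinge angle (rad) of the narrow stand's leaf (44 mm along the spine, 80 mm reach, one brass blank on each face), same sense as the wide one; must stay as it is.
- lock_cylinder: Loose brass-coloured lock cylinder 17 x 60 x 24 mm, lying beside the wide stand; origin at the centre of its underside. Bystander.
- key_tag: Loose plastic key tag 44 x 24 x 9 mm beside the wide stand; origin at the centre of its underside. Bystander.
- padlock: Loose brass padlock 71 x 46 x 20 mm lying beside the narrow stand; origin under its middle. Bystander.
- narrow_edge (a point): Middle of the free edge of the narrow stand's leaf, 80 mm from its hinge axis.

How it is judged (in metres and radians):
On the way:
1. the fingers push the wide stand's leaf through the upright (value of joint leaf_wide between 1.2 and 2.4 rad and contact force between the fingers and stand_wide above 0.3 N), for 0.05 s.
At the end, for the whole second after the job is handed in: The wide stand's leaf lies flat on the far pad (within 0.1 rad of its stop), at rest; the narrow stand's leaf and the loose things are where they were (its free edge within 15 mm, the loose things within 20 mm) (value of joint leaf_wide above 3.04 rad and velocity of joint leaf_wide below 0.1 rad/s and distance of narrow_edge from where it was at the start of the episode below 0.015 m and distance of each of lock_cylinder, key_tag, padlock from where it was at the start of the episode below 0.02 m); the robot touches nothing.
It fails at once if the leaf is pinched: the fingers press on both of its faces at once (contact force between the fingers and leaf_wide_c1 above 0.5 N and contact force between the fingers and leaf_wide_c2 above 0.5 N).
It fails at once if the leaf is flung (faster than 5 rad/s) (velocity of joint leaf_wide above 5 rad/s).
It fails at once if the wide stand is pushed harder than 80 N (contact force between the fingers and stand_wide above 80 N).
It fails at once if the narrow stand's leaf is moved (distance of narrow_edge from where it was at the start of the episode above 0.015 m or contact force between the fingers and stand_narrow above 5 N).
It fails at once if a loose thing is moved more than 20 mm (distance of any of lock_cylinder, key_tag, padlock from where it was at the start of the episode above 0.02 m).
It also fails if it takes over 32 s, if anything falls off the work surface, if the arm or the gripper's body presses on something with over 40 N, if the wrist force passes 120 N, or if a joint passes its speed limit or range.

ROBOT

A 6-joint arm with a two-finger parallel gripper is mounted at the origin on the work surface; the furniture and walls round the work are solid. World frame = base frame: x ahead of the robot, y to its left, z up, the work surface at z = 0. Lengths are in m, angles in degrees, forces in N, time in s.
With the tool pointing down it reaches from about 0.3 to 0.75 m from the base axis. Payload 8.5 kg.
Tool frame: the origin (TCP) lies at the very end of the fingers, on their centre line; the grasp point (between the pads) lies 19 mm behind it; z points along the fingers, y is the line along which they close (so a half turn about z gives the same grasp; the last joint's range is limited). The gripper opens to 85 mm and grips with 20 to 120 N. Pads are 22 mm wide; open, the fingers measure 114 mm over their backs; the gripper's body (76 mm by 85 mm) begins 54 mm behind the grasp point. The pads swing forward as they close: fully open they stand 13 mm farther back than shut.
Start: joints at [63.123, 21.807, 74.336, -0, 83.858, -12.336], TCP at [0.138, 0.532, 0.231] pointing down, gripper open.
Joint ranges: [-178.18, 178.18], [-50.72, 133.34], [12.68, 142.11], [-81.47, 261.47], [9.98, 163.14], [-165.26, 165.26]. Speed limits (degrees/s): [136.94, 136.94, 180, 180, 180, 180].

INTERFACE

Orientations are given as a 3x3 rotation matrix whose columns are the frame's x, y, z axes.
In Python, from rig import observe, cams, ticket gives the robot as it stands.
- The arm moves only by the tool move_arm, never from a script. Its arguments are lists of equal length, an entry for each row: "jaw": the finger opening in cm, from 0 to 8.54; "dp": the shift along the tool's x, y, z in cm, a list of three; "turn": the turn, a rotation vector about the tool's x, y, z in rad, a list of three. In form: {"jaw": [jaw, ...], "dp": [[tx, ty, tz], ...], "turn": [[wx, wy, wz], ...]}. A call has 1 to 12 rows; each row shifts and turns the commanded pose from where the row before left it, along the tool's axes as they then stand; what a row does not reach is not made up. A row lasts 1/12 s, in which the tool goes at most 41.7 mm and 7.16 degrees, less where a joint would pass 70% of its speed; a pose out of reach is approached as far as the arm can. A call is refused whole if a number of a shift passes 4.17 or a number of a turn 0.125, either way. A call with a gripper value outside its range is refused whole. The fingers move at their own pace and stop on an object; "force" is the grip in N (left out, the last holds). Time passes only in rows, so rows that do not move let the fingers close. It gives the time, the measured TCP pose, the force, the opening and the grip force at its end, in the units of the state.
- observe(): the state, without advancing time (a new reading comes with each control period).
- cams.get_image(name): name is "side" or "top" or "wrist"; returns (picture, depth): 400x640x3 uint8, red, green, blue; 400x640 float32, m along the optical axis (not along the pixel's ray), 0 where there is no reading.
- cams.calibration(name): a dict with "vertical_fov" (degrees; the focal length in pixels is half the picture's height over the tangent of half this angle, whatever the lens; pixels are square), "cx", "cy" (the principal point, pixels), "view" (4x4, takes a point from world to camera coordinates); the wrist camera has in their place "tool_from_camera" (4x4, takes a point from camera to tool coordinates, whose origin is the TCP and whose axes are the flange's). Camera axes: x right, y up, looking along -z (the intrinsics and any distortion apply to the point x, -y, -z); pixel columns grow to the right and rows downward; lengths in m; the calibration is good to about 2 mm. A picture is of the moment at which its call begins: read the wrist's pose just before it. calibration takes no time and is no camera call.
- ticket.close_job(): hands the job in; it is judged then, once.
Trained networks look in the newest picture that a camera, given by its name, has taken for a name from the list of things; names that differ only in an ending like _2 or _b are one class to them, and where a whole thing is asked for, a point or a joint stands for the part that bears it (a point fixed in the world has none). Each returns a list of dicts, best first, with "p" (0 to 1); they miss things now and then, are a little off and sometimes report something else, mostly with a low value. They report only what shows in the picture. A call takes as long as a camera call.
- cams.spot_in(camera, query): "box" ([centre column, centre row, width, height] as shares, 0 to 1, of the picture: columns of its width, rows of its height, round what is visible of it).
- cams.outline_of(camera, query): "mask" (400x640 bool, what is visible of it) and "box" ([centre column, centre row, width, height] as shares, 0 to 1, of the picture: columns of its width, rows of its height, round what is visible of it).
- cams.mark_of(camera, query): "location" ([column, row] as shares, 0 to 1, of the picture: columns of its width, rows of its height: a listed point, or the origin of a listed thing).
The state is a dict: "time_s": time; "q": joint angles; "qvel": joint speeds; "joint_efforts": joint torques, N m; "position": TCP position; "tool_rot": TCP orientation; "ft_force": force on the tool from outside, world axes, zero at the start; "wrist_torque": the same for the moment, N m; "grip_width": finger opening in m; "gripper_force": force on a finger pad.
Only numpy, scipy, OpenCV 4.12 (cv2) and the standard library are available. Lean on these libraries where they do the work, as an engineer would, in place of code of your own. Each camera call takes 0.05 s, during which the arm holds its last target. There are 200 camera calls.

## Working session

There is one attempt and no reset: what is moved stays moved. The work goes in short steps, Python scripts to look and compute and a tool call to move; the robot and the scene stay as the last step left them, time stands still between calls to the robot, and variables do not carry over. Pictures are saved under pics/ and viewed, at most 10 in all, crops included, and the job is handed in when it is done.

Besides the shell and the picture viewer there is one more tool, called after ">>>" as name(argument=value, ...) on one line, values as JSON. move_arm: Moves the arm, as the interface text tells. Its arguments: {"type":"object","properties":{"jaw":{"type":"array","items":{"type":"number"}},"dp":{"type":"array","items":{"type":"array","items":{"type":"number"}}},"turn":{"type":"array","items":{"type":"array","items":{"type":"number"}}},"force":{"type":"number"}},"required":["jaw","dp","turn"]}

```bash
mkdir -p pics; cat > h.py <<'E'
import numpy as np, cv2
from rig import observe, cams, ticket
def K(c): return 200/np.tan(np.radians(c["vertical_fov"])/2)
def unproj(name,depth,mask=None):
    c=cams.calibration(name); f=K(c)
    v,u=np.nonzero((depth>0) if mask is None else (mask&(depth>0)))
    d=depth[v,u]; P=np.stack([(u+.5-c["cx"])/f*d,-(v+.5-c["cy"])/f*d,-d,np.ones_like(d)])
    if name=="wrist":
        s=observe(); T=np.eye(4);T[:3,:3]=s["tool_rot"];T[:3,3]=s["position"]; M=T@np.array(c["tool_from_camera"])
    else: M=np.linalg.inv(np.array(c["view"]))
    return (M@P)[:3].T,u,v
E
python3 - <<'E'
from h import *
for n in ["top","side"]:
    im,d=cams.get_image(n); cv2.imwrite(f"pics/{n}.png",im[:,:,::-1]); np.save(n,d)
    print(n,{k:v for k,v in cams.calibration(n).items() if k!='view'})
    P,u,v=unproj(n,d); G=np.full((400,640,3),np.nan); G[v,u]=P; np.save(n+"P",G)
    for q in ["stand_wide","wide_hinge","wide_edge","stand_narrow","narrow_edge","lock_cylinder","key_tag","padlock"]:
        r=cams.mark_of(n,q)
        for x in r[:1]:
            c,w=int(x["location"][0]*640),int(x["location"][1]*400)
            print(q,round(x["p"],2),c,w,G[min(w,399),min(c,639)].round(3))
E
```

```text
top {'vertical_fov': 52.80409655902471, 'cx': 326.4739738860204, 'cy': 197.84306663913802}
stand_wide 0.57 293 192 [0.538 0.305 0.098]
wide_hinge 0.86 286 184 [0.566 0.329 0.047]
wide_edge 0.82 280 195 [0.542 0.341 0.032]
stand_narrow 0.64 398 222 [0.505 0.065 0.055]
narrow_edge 0.63 411 231 [0.481 0.046 0.11 ]
lock_cylinder 0.66 409 230 [0.482 0.05  0.11 ]
key_tag 0.73 279 197 [0.536 0.343 0.033]
padlock 0.61 369 224 [0.498 0.127 0.022]
side {'vertical_fov': 44.64985052035145, 'cx': 325.4373061887806, 'cy': 202.09865204180366}
stand_wide 0.97 346 260 [0.568 0.332 0.013]
wide_hinge 0.76 343 248 [0.569 0.323 0.039]
stand_narrow 0.78 293 171 [0.514 0.063 0.01 ]
narrow_edge 0.89 296 122 [ 0.419 -0.078  0.021]
lock_cylinder 0.8 310 235 [0.592 0.25  0.02 ]
key_tag 0.63 365 292 [0.58  0.404 0.009]
padlock 0.65 310 190 [ 0.511  0.125 -0.001]
```

View pics/top.png

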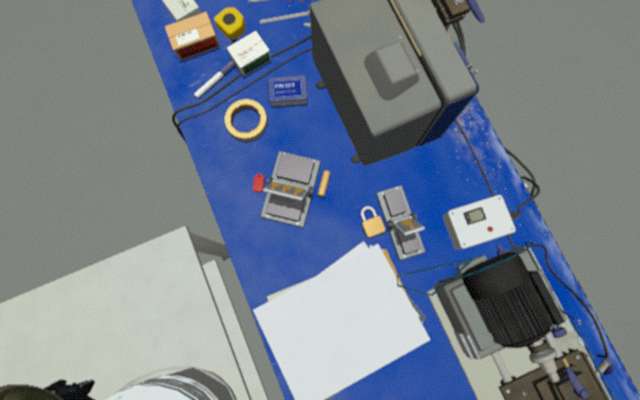

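View pics/side.png

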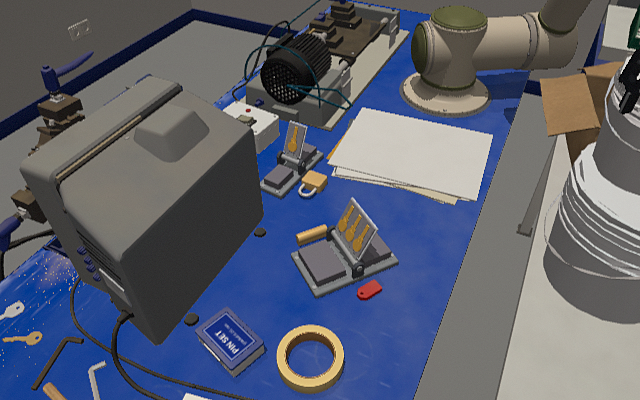

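```bash
python3 - <<'E'
from h import *
GT=np.load("topP.npy");GS=np.load("sideP.npy")
for n,G in (("top",GT),("side",GS)):
    for q in ["stand_wide","leaf_wide","lock_cylinder","key_tag"]:
        for r in cams.outline_of(n,q)[:1]:
            m=r["mask"]; P=G[m]; P=P[np.isfinite(P[:,0])]
            print(n,q,round(r["p"],2),m.sum(),np.round(np.array(r["box"])*[640,400,640,400]),np.median(P,0).round(3), np.percentile(P,5,0).round(3),np.percentile(P,95,0).round(3))
            np.save(f"{n}_{q}",P)
P=np.vstack([GS.reshape(-1,3),GT.reshape(-1,3)]);P=P[np.isfinite(P[:,0])]
P=P[(np.linalg.norm(P[:,:2]-[.56,.32],axis=1)<.13)]
for lo,hi in ((-.01,.006),(.007,.018),(.024,.035)):
    Q=P[(P[:,2]>lo)&(P[:,2]<hi)];print(lo,len(Q),Q.mean(0))
S=P[(P[:,2]>.007)&(P[:,2]<.036)]
print(cv2.minAreaRect(S[:,:2].astype(np.float32)*1000))
L=P[P[:,2]>.05];c=L.mean(0);w=np.linalg.svd(L-c)[2] if len(L)<5000 else None
print(len(L),c,w,L.max(0),L.min(0))
# raw picture crop big
im=cv2.imread("pics/top.png")[140:240,230:350];im2=cv2.imread("pics/side.png")[180:310,280:410]
cv2.imwrite("pics/c.png",np.hstack([cv2.resize(im,(396,330),interpolation=2),cv2.resize(im2,(330,330),interpolation=2)]))
E
```

```text
top stand_wide 0.7 3005 [294. 190.  56.  72.] [0.552 0.318 0.031] [0.491 0.273 0.012] [0.635 0.366 0.105]
top leaf_wide 0.72 537 [283. 190.  45.  19.] [0.546 0.325 0.087] [0.528 0.286 0.04 ] [0.572 0.362 0.11 ]
top key_tag 0.74 181 [259. 180.  12.  21.] [0.572 0.401 0.01 ] [0.552 0.39  0.002] [0.592 0.412 0.013]
side stand_wide 0.92 5361 [346. 247. 106.  99.] [0.567 0.34  0.029] [0.509 0.282 0.008] [0.643 0.374 0.1  ]
side leaf_wide 0.66 1714 [354. 233.  49.  64.] [0.551 0.329 0.075] [0.531 0.288 0.038] [0.569 0.365 0.106]
side lock_cylinder 0.8 364 [310. 233.  32.  21.] [0.588 0.249 0.019] [0.562 0.238 0.001] [0.614 0.254 0.025]
side key_tag 0.85 351 [370. 292.  27.  22.] [0.572 0.405 0.008] [0.553 0.392 0.001] [0.592 0.414 0.01 ]
-0.01 12162 [ 5.63509545e-01  3.33020946e-01 -2.89810066e-05]
0.007 2814 [0.5755102  0.33924297 0.01181132]
0.024 3345 [0.57682474 0.32189546 0.02984376]
((566.752197265625, 326.8181457519531), (178.16702270507812, 168.44471740722656), 82.86700439453125)
1816 [0.545931   0.32774015 0.08442891] [[ 0.15377261  0.98536789 -0.07351265]
 [ 0.47513331 -0.13896887 -0.86887053]
 [ 0.86637309 -0.09868018  0.48955071]] [0.56815187 0.37117626 0.1114461 ] [0.52272621 0.27116648 0.05001749]
```

View pics/c.png

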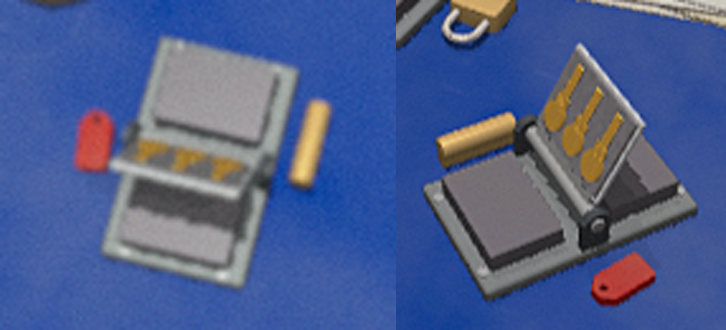

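```bash
python3 - <<'E'
from h import *
B=np.vstack([np.load("top_stand_wide.npy"),np.load("side_stand_wide.npy")])
S=B[(B[:,2]>.008)&(B[:,2]<.034)]
d=np.median(S[:,:2],0);S=S[np.linalg.norm(S[:,:2]-d,axis=1)<.12]
r=cv2.minAreaRect(S[:,:2].astype(np.float32)*1000);print(r)
L=B[B[:,2]>.05]
for a in (-5,-8,-11,-14,-17,-20):
    t=np.radians(a);x=np.array([np.cos(t),np.sin(t)]);y=np.array([-x[1],x[0]])
    print(a,[np.percentile(S[:,:2]@w,[1,99]).round(3) for w in (x,y)],np.percentile(L[:,:2]@y,[1,99]).round(3))
s=observe();print(s["tool_rot"].round(3) if hasattr(s["tool_rot"],"round") else s["tool_rot"],s["position"],s["grip_width"],s["time_s"])
for p in ([.46,.335,.20],[.46,.335,.09]): print((np.array(s["tool_rot"]).T@(np.array(p)-s["position"]))*100)
E
```

```text
((566.2871704101562, 322.34210205078125), (108.52820587158203, 167.87130737304688), 82.7062759399414)
-5 [array([0.456, 0.618]), array([0.318, 0.423])] [0.33  0.414]
-8 [array([0.435, 0.598]), array([0.346, 0.451])] [0.356 0.44 ]
-11 [array([0.413, 0.577]), array([0.371, 0.479])] [0.381 0.466]
-14 [array([0.39 , 0.555]), array([0.395, 0.507])] [0.405 0.49 ]
-17 [array([0.365, 0.531]), array([0.417, 0.534])] [0.428 0.513]
-20 [array([0.338, 0.507]), array([0.437, 0.559])] [0.45  0.535]
[[-0.968  0.251 -0.   ]
 [ 0.251  0.968 -0.   ]
 [ 0.    -0.    -1.   ]] [0.13809734 0.53236038 0.23131485] 0.08522841677461371 1.3
[-36.11400762 -11.02283272   3.1314875 ]
[-36.11409725 -11.02253668  14.1314875 ]
```

>>> move_arm(jaw=[0,0,0,0,0,0,0,0,0,0,0,0], dp=[[-3.35,-0.98,0.3],[-3.35,-0.98,0.3],[-3.35,-0.98,0.3],[-3.35,-0.98,0.3],[-3.35,-0.98,0.3],[-3.35,-0.98,0.3],[-3.35,-0.98,0.3],[-3.35,-0.98,0.3],[-3.35,-0.98,0.3],[-3.35,-0.98,0.3],[-3.35,-0.98,0.3],[0,0,0]], turn=[[0,0,0],[0,0,0],[0,0,0],[0,0,0],[0,0,0],[0,0,0],[0,0,0],[0,0,0],[0,0,0],[0,0,0],[0,0,0],[0,0,-0.12]])

```text
time_s: 2.3
position: [0.4722, 0.3322, 0.1972]
tool_rot: [[-0.99, 0.139, 0.001], [0.139, 0.99, -0.001], [-0.001, -0.001, -1.0]]
ft_force: [0.2, -1.5, 0.5]
grip_width: 0.0003
gripper_force: 0.0
```

>>> move_arm(jaw=[0,0,0,0,0,0], dp=[[0.6,0,2.0],[0,0,2.3],[0,0,2.3],[0,0,2.3],[0,0,2.3],[0,0,0]], turn=[[0,0,0],[0,0,0],[0,0,0],[0,0,0],[0,0,0],[0,0,0]])

```text
time_s: 2.8
position: [0.4599, 0.3354, 0.0824]
tool_rot: [[-0.991, 0.133, -0.007], [0.134, 0.991, -0.003], [0.006, -0.004, -1.0]]
ft_force: [0.3, 0.0, -1.2]
grip_width: 0.0001
gripper_force: 0.0
```

```bash
python3 - <<'E'
from h import *
a=cams.get_image("side")[0][80:330,240:440];b=cams.get_image("wrist")[0]
cv2.imwrite("pics/d.png",np.hstack([cv2.resize(a,(320,400)),cv2.resize(b,(480,300),interpolation=3) if 0 else np.pad(cv2.resize(b,(480,300)),((0,100),(0,0),(0,0)))])[:,:,::-1])
s=observe();print(s["position"],s["ft_force"])
E
```

```text
[0.46185822 0.33632812 0.08655146] [-0.08606145  0.15266595  1.78154813]
```

View pics/d.png

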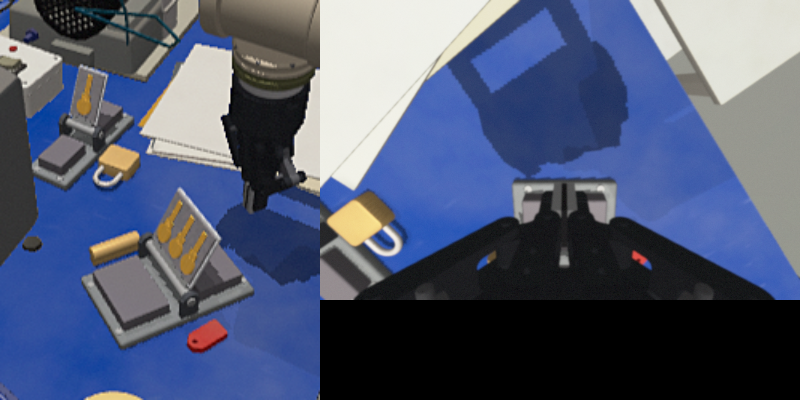

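>>> move_arm(jaw=[0,0,0,0,0,0,0,0,0,0,0], dp=[[-0.9,0,0],[-0.9,0,0],[-0.9,0,0],[-0.9,0,0],[-0.8,0,0],[-0.8,0,0],[-0.8,0,0],[-0.8,0,0],[-0.8,0,0],[-0.8,0,0],[-0.8,0,0]], turn=[[0,0,0],[0,0,0],[0,0,0],[0,0,0],[0,0,0],[0,0,0],[0,0,0],[0,0,0],[0,0,0],[0,0,0],[0,0,0]])

```text
time_s: 3.82
position: [0.5537, 0.324, 0.0863]
tool_rot: [[-0.991, 0.133, -0.0], [0.133, 0.991, 0.0], [0.0, -0.0, -1.0]]
ft_force: [-2.4, 1.0, 0.8]
grip_width: -0.0001
gripper_force: 1.1
```

>>> move_arm(jaw=[0,0,0,0,0,0,0,0,0], dp=[[-0.8,0,0.15],[-0.8,0,0.15],[-0.8,0,0.15],[-0.5,0,0.4],[-0.5,0,0.4],[-0.5,0,0.4],[-0.5,0,0.45],[-0.3,0,0.6],[-0.3,0,0.6]], turn=[[0,0,0],[0,0,0],[0,0,0],[0,0,0],[0,0,0],[0,0,0],[0,0,0],[0,0,0],[0,0,0]])

```text
time_s: 4.57
position: [0.6031, 0.3172, 0.0528]
tool_rot: [[-0.991, 0.133, 0.001], [0.133, 0.991, -0.0], [-0.001, 0.0, -1.0]]
ft_force: [-0.3, -0.2, 2.0]
grip_width: -0.0001
gripper_force: 0.8
```

```bash
python3 - <<'E'
from h import *
a=cams.get_image("side")[0][130:330,240:440]
cv2.imwrite("pics/e.png",cv2.resize(a,(500,500))[:,:,::-1])
s=observe();print(s["position"],s["ft_force"])
E
```

```text
[0.60291475 0.31693109 0.05140699] [-0.38005782 -0.5286041   0.25430143]
```

View pics/e.png

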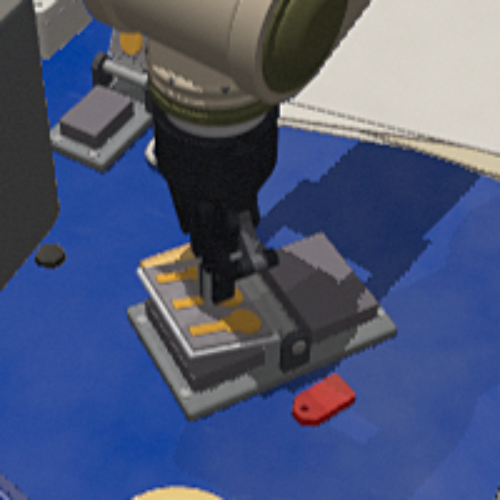

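The side view shows the leaf past upright and nearly down, around (200,300), with the fingertips on its face and the key tag unmoved. I'll press it the rest of the way down.

>>> move_arm(jaw=[0,0,0,0,0], dp=[[-0.4,0,0.4],[-0.4,0,0.4],[0,0,0.3],[0,0,0.2],[0,0,0]], turn=[[0,0,0],[0,0,0],[0,0,0],[0,0,0],[0,0,0]])

```text
time_s: 5.03
position: [0.6107, 0.3162, 0.0406]
tool_rot: [[-0.991, 0.133, 0.001], [0.133, 0.991, 0.0], [-0.001, 0.0, -1.0]]
ft_force: [0.9, -1.4, 1.7]
grip_width: -0.0003
gripper_force: 1.4
```

>>> move_arm(jaw=[0,0,0,0], dp=[[0,0,0.15],[0,0,0.15],[0,0,0],[0,0,0]], turn=[[0,0,0],[0,0,0],[0,0,0],[0,0,0]])

```text
time_s: 5.37
position: [0.6109, 0.3163, 0.0404]
tool_rot: [[-0.991, 0.133, 0.003], [0.133, 0.991, 0.0], [-0.003, 0.001, -1.0]]
ft_force: [-5.4, -2.9, 18.4]
grip_width: 0.0001
gripper_force: 9.4
```

>>> move_arm(jaw=[0,0,0,0,0,0,0,0], dp=[[0,0,-0.5],[0,0,-1],[0,0,-2],[0.5,0,-3],[2,0,-3],[3,0,-3],[3,0,-2],[0,0,0]], turn=[[0,0,0],[0,0,0],[0,0,0],[0,0,0],[0,0,0],[0,0,0],[0,0,0],[0,0,0]])

```text
time_s: 6.03
position: [0.5238, 0.3293, 0.1874]
tool_rot: [[-0.991, 0.131, 0.006], [0.131, 0.991, 0.003], [-0.005, 0.004, -1.0]]
ft_force: [0.5, 0.6, 1.6]
grip_width: -0.0001
gripper_force: 0.0
```

```bash
python3 - <<'E'
from h import *
a,d=cams.get_image("side")
cv2.imwrite("pics/f.png",cv2.resize(a[100:330,200:440],(520,500))[:,:,::-1])
P,_,_=unproj("side",d); u=np.array([.992,-.127]);w=np.array([.127,.992]);q=P[:,:2]-[.566,.322]
X=q@u;Y=q@w
for lo in (.015,.03,.045,.06,.07):
    m=(X>lo)&(X<lo+.012)&(abs(Y)<.035)&(P[:,2]>.02)&(P[:,2]<.1);print(lo,m.sum(),np.median(P[m,2]))
s=observe();print(s["position"],s["ft_force"])
E
```

```text
0.015 202 0.04063776714302625
0.03 214 0.04116917475430831
0.045 215 0.04058620429162163
0.06 213 0.04036224719699322
0.07 204 0.03942304863989754
[0.52544769 0.32857677 0.18509219] [ 0.27462378  0.31574467 -0.3399784 ]
```

View pics/f.png

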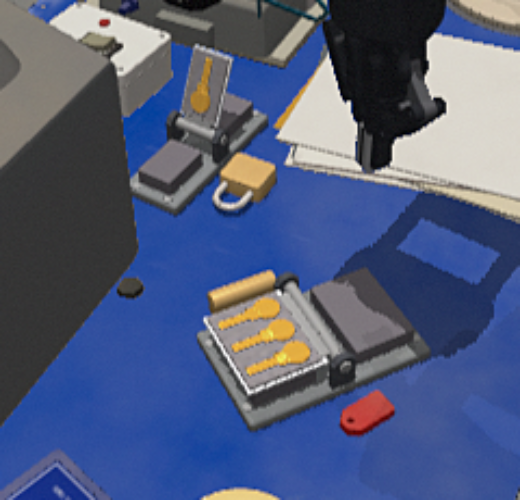

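The view shows the leaf flat on the far pad, around (265,345), with its top measured level at about 40 mm. The lock cylinder, key tag, padlock and narrow leaf are where they were, and the robot is clear.

```bash
python3 -c "
from rig import ticket
print(ticket.close_job())"
```

```text
the job is handed in; nothing more can be done
None
```

I pushed the wide stand's leaf over its spine until it lay flat on the far pad, left the narrow stand's leaf and the loose things where they were, and handed the job in; no verdict was returned.

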